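# Fit the leather strop block into the sloping honing stand and lock it

## Robot

A 6-joint arm with a two-finger parallel gripper is mounted at the origin on a cart in front of the work surface, level with it; the furniture and walls round the work are solid. World frame = base frame: x ahead of the robot, y to its left, z up, the work surface at z = 0. Lengths are in m, angles in rad, forces in N, time in s.
With the tool pointing down it reaches from about 0.275 to 0.85 m from the base axis. Payload 5.2 kg.
Tool frame: the origin (TCP) lies at the very end of the fingers, on their centre line; the grasp point (between the pads) lies 19 mm behind it; y points along the fingers, z is the direction in which the jaws open and shut, and the axes are right-handed (so a half turn about y gives the same grasp; the last joint's range is limited). The gripper opens to 85 mm and grips with 20 to 120 N. Pads are 22 mm wide; open, the fingers measure 114 mm over their backs; the gripper's body (76 mm by 85 mm) begins 54 mm behind the grasp point. The pads swing forward as they close: fully open they stand 13 mm farther back than shut.
Start: joints at [1.116, 0.259, 1.535, -0, 1.348, -0.203], TCP at [0.137, 0.533, 0.231] pointing down, gripper open.
Joint ranges: [-3.14, 3.14], [-0.91, 2.08], [0.19, 2.58], [-1.22, 4.36], [0.22, 2.71], [-3.12, 3.12]. Speed limits (rad/s): [2.57, 2.57, 3.14, 3.14, 3.14, 3.14].

## Interface

Orientations are given as a unit quaternion [x, y, z, w].
In Python, from plant import r, ungrasp, grab, monitor, imaging gives the robot as it stands. The module is installed in compiled form; this text tells all that it offers. Calls block until the motion is done:
- r.goto(position, orientation): joint-space move of the TCP to a pose.
- r.line_to(position, max_speed=0.15, rot=None, stop_force=None): straight line of the TCP; rot=None keeps the orientation; max_speed is the mean speed in m/s. With stop_force (N) it stops when the force on the tool has changed by that much, and returns True; else False.
- r.movej(angles): joint-space move.
- ungrasp() and grab(squeeze=None): open the fingers fully, or close them until they stop; squeeze is the grip in N (None keeps the last).
- r.pause(seconds).
- r.ik(position, orientation): joint angles nearest the present ones, or None.
- monitor.read_state(): the state.
- imaging.get_image(name): name is "side" or "top" or "wrist"; returns the picture (480x640x3 uint8, red, green, blue); there is no depth.
- imaging.camera_params(name): a dict with "camera_matrix" (3x3 intrinsics, pixels), "R" (3x3) and "t" (3): a world point X has camera coordinates R X + t; the wrist camera has in their place "hand_eye" (4x4, takes a point from camera to tool coordinates, whose origin is the TCP and whose axes are the tool frame's). Camera axes: x right, y down, z forward; pixel columns grow to the right and rows downward; lengths in m; the calibration is good to about 2 mm. A picture is of the moment at which its call begins: read the wrist's pose just before it. camera_params takes no time and is no camera call.
A pose or a line that the arm cannot do raises r.Unreachable and nothing moves.
- r.hand_in(): hands the job in, once; it reports no verdict.
The state is a dict: "time": time; "q": joint angles; "joint_vel": joint speeds; "tau": joint torques, N m; "ee_pos": TCP position; "eef_rot": TCP orientation; "wrist_force": force on the tool from outside, world axes, zero at the start; "ft_torque": the same for the moment, N m; "grip_width": finger opening in m.
Only numpy, scipy, OpenCV 4.12 (cv2) and the standard library are available. Lean on these libraries where they do the work, as an engineer would, in place of code of your own. Each camera call takes 0.05 s, during which the arm holds its last target.

## Task

Fit the leather-faced strop block, face up, in the sloping honing stand: slide the stand's grey keeper fully back up the slope, tuck one short end of the strop under the steel lip at the low end, then lower its other end gently onto the bed (do not let it drop). Then slide the keeper down over the strop's upper end until it bears on it, so that the strop is fully home against the low end, lies flat on the bed and stays locked there. Leave the dark grey abrasive plate and the other things on the desk where they are.

Things in the scene. Friction and masses are not known exactly. Their poses are not given: they have to be found in the camera images.
- strop: Strop block: pale wooden slab with a tan leather face on top, 120 x 48 x 12 mm, about 0.12 kg, loose, lying flat on the desk, leather up. Origin: centre of the underside; x along its 120 mm length, y across the 48 mm width, z up out of the leather. Its two short ends are alike, either may go under the lip. Grip it by its long sides.
- strop_face (a point): Centre of the strop's leather face, 12 mm above the underside.
- strop_end_a (a point): Middle of the lower edge of the strop's +x short end (60 mm from its origin).
- strop_end_b (a point): Middle of the lower edge of the strop's -x short end.
- hone_stand: Honing stand of dark brown wood, fixed to the desk (its place and yaw differ from start to start), base 172 x 92 mm, about 130 mm high at the far end. Origin: centre of the underside; x points horizontally from its low end (nearest the robot) to its high end, z up. It carries the sloping bed.
- hone_bed: The stand's bed, a dark plank that rises at 26 degrees from its low end. Origin: on its surface, middle of the line where it meets the low-end stop; x up the slope, y across, z square out of the bed. Its surface is z = 0 from x = 0 to 158 mm, 64 mm wide, no side walls but the pocket's cheeks. A strop that is fully home has its lower end at x = 0, its centre at x = 60 mm, y = 0, z = 0.
- lip_nose (a point): Middle of the lower front edge of the steel lip, x = 14, z = 17.6 mm in the bed's frame. The lip overhangs the bed by 14 mm; its underside falls to 14 mm above the bed at the stop; its top is 23 mm above the bed. Steel cheeks, 53 mm apart (2.5 mm of play each side of the strop), 16 mm high, close the pocket's sides from x = -12 to 14 mm.
- bed_gap (a point): Point on the bed at x = 125 mm, where the keeper's nose stands when fully back. The strop is 120 mm long, so it cannot be slid in flat: hold its upper end about 17 degrees off the bed (43 from level) while the lower end goes under the lip to within 4 mm of the stop (x = 0), then swing it down past the keeper's nose.
- keeper (a joint): Position of the keeper, m: 0 = fully back up the slope (open), grows as it slides down the slope towards the lip, at most 0.017. Starts between 0.009 and 0.017, in the way of the strop. Bears on the end of a strop that is home at about 0.013. It stays where it is left and needs about 2 to 3 N to slide.
- keeper_grip (a point): Grip point of the keeper, a grey metal block with a ridged top at the bed's upper end. Head 24 mm along the slope, 26 mm across, 14.5 to 30 mm above the bed; this point: its middle, 24 mm up, at x = 137 mm of the bed when keeper = 0. Below, downhill, a step 8 mm deep and 14.5 mm high takes the strop's end. Pinch the head across (bed's y) or push either face.
- whetstone: Dark grey abrasive plate on an aluminium base, 120 x 48 x 12 mm, same size as the strop, loose on the desk; not to be used. Origin: centre of the underside, x along its length.
- skiver: Skiving knife with a dark brown wooden handle, 126 x 22 x 22 mm, loose bystander. Origin: centre of the underside.
- edge_beveler: Edge beveler with a red-brown wooden handle, 126 x 21 x 21 mm, loose bystander. Origin: centre of the underside.
- wax_tin: Flat white tin with a dark green lid, 63 mm across, 21 mm high, loose bystander. Origin: centre of the underside.
- spool_2: Spool of red thread that stands alone behind the stand (not the one by the drawers), 35 mm across, 44 mm high, standing, loose bystander. Origin: centre of the underside.
- pliers: Pliers with red handles, 148 x 41 x 11 mm, lying flat, loose bystander. Origin: centre of the underside.
- eraser: White eraser, 18 x 62 x 13 mm, loose bystander. Origin: centre of the underside.
Things that resemble listed ones, but are neither listed nor needed, are in the scene too. There is more than one size of the strop; the job needs the larger.

How it is judged:
By the outcome, as a careful person would: the job done as asked, in the order asked, and still so for the second after the job is handed in, with the robot touching nothing.
It also fails if it takes over 64 s, if anything falls off the work surface, if the arm or the gripper's body presses on something with over 40 N, if the wrist force passes 120 N, or if a joint passes its speed limit or range.

## Working session

There is one attempt and no reset: what is moved stays moved. The work goes in short steps, each a Python script; the robot and the scene stay as the last script left them, time stands still between calls to the robot, and variables do not carry over. Pictures are saved under pics/ and viewed, and the job is handed in when it is done.

```bash
mkdir -p pics; ls; cat > h.py <<'E'
import numpy as np, cv2
from plant import r, ungrasp, grab, monitor, imaging
from scipy.spatial.transform import Rotation as Ro
def snap(n,f):
    s=monitor.read_state(); im=imaging.get_image(n); cv2.imwrite('pics/'+f,im[:,:,::-1]); return im,s
def cam(n,s=None):
    c=imaging.camera_params(n); K=np.array(c['camera_matrix'])
    if n!='wrist': return K,np.array(c['R']),np.array(c['t'])
    H=np.array(c['hand_eye']); T=np.eye(4); T[:3,:3]=Ro.from_quat(s['eef_rot']).as_matrix(); T[:3,3]=s['ee_pos']
    W=np.linalg.inv(T@H); return K,W[:3,:3],W[:3,3]
def proj(C,X):
    K,R,t=C; p=(np.atleast_2d(X)@R.T+t)@K.T; return p[:,:2]/p[:,2:]
def onz(C,px,z):
    K,R,t=C; px=np.atleast_2d(px).astype(float); d=np.c_[px,np.ones(len(px))]@np.linalg.inv(K).T@R; o=-R.T@t
    return o+d*((z-o[2])/d[:,2])[:,None]
def crop(src,dst,x0,y0,x1,y1,f):
    im=cv2.imread('pics/'+src)[y0:y1,x0:x1]; cv2.imwrite('pics/'+dst,cv2.resize(im,None,fx=f,fy=f,interpolation=cv2.INTER_CUBIC))
E
python3 - <<'E'
from h import *
snap('top','top0.png');snap('side','side0.png')
s=monitor.read_state();print(s)
for n in('top','side'):
    C=cam(n);print(n,C[0].round(1).tolist(),(-C[1].T@C[2]).round(3),C[1].round(2).tolist())
print(imaging.camera_params('wrist'))
E
```

```text
pics
{'time': 0.1, 'q': array([ 1.11619613e+00,  2.59253981e-01,  1.53597958e+00, -3.89110716e-06,
        1.34805285e+00, -2.02787395e-01]), 'joint_vel': array([ 0.00121071, -0.00082495, -0.00405002,  0.00163663,  0.00223646,
       -0.00216565]), 'tau': array([ 9.78609132e-04, -4.46963632e+01, -2.91249686e+01, -3.21322768e-04,
        6.07505237e-03,  1.27487243e-05]), 'ee_pos': array([0.13678802, 0.53220758, 0.23056416]), 'eef_rot': array([ 0.7020765 , -0.08898594,  0.08860186, -0.70094208]), 'wrist_force': array([ 0.33412273, -0.28461803, -0.3154494 ]), 'ft_torque': array([-0.05111443, -0.00421906,  0.05108759]), 'grip_width': 0.08529833009572547}
top [[552.1, 0.0, 326.7], [0.0, 552.1, 235.7], [0.0, 0.0, 1.0]] [ 0.275 -0.037  1.574] [[-0.03, -1.0, -0.01], [-0.98, 0.03, -0.18], [0.18, 0.0, -0.98]]
side [[466.4, 0.0, 320.6], [0.0, 466.4, 245.3], [0.0, 0.0, 1.0]] [ 0.403 -1.01   0.694] [[0.99, -0.15, -0.01], [-0.09, -0.5, -0.86], [0.13, 0.85, -0.51]]
{'camera_matrix': array([[357.29104244,   0.        , 317.24108314],
       [  0.        , 357.29104244, 234.19536557],
       [  0.        ,   0.        ,   1.        ]]), 'hand_eye': array([[ 3.41548642e-04,  9.50816307e-01,  3.09755118e-01,
        -7.91514960e-02],
       [ 3.46256490e-04, -3.09755230e-01,  9.50816269e-01,
        -1.43184761e-01],
       [ 9.99999882e-01, -2.17495285e-04, -4.35022795e-04,
        -9.41151425e-05],
       [ 0.00000000e+00,  0.00000000e+00,  0.00000000e+00,
         1.00000000e+00]])}
```

View pics/top0.png

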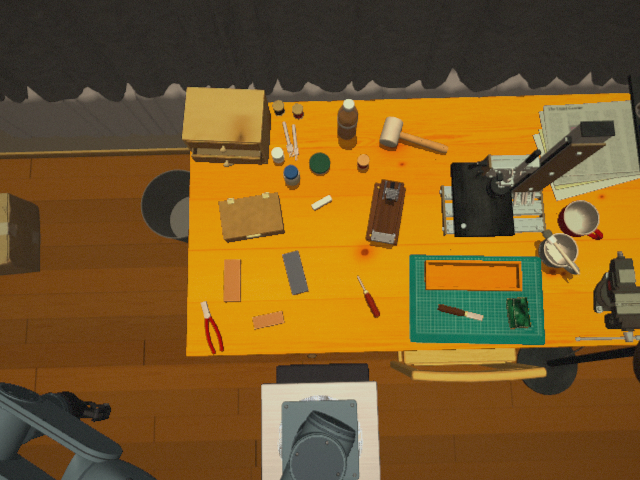

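View pics/side0.png

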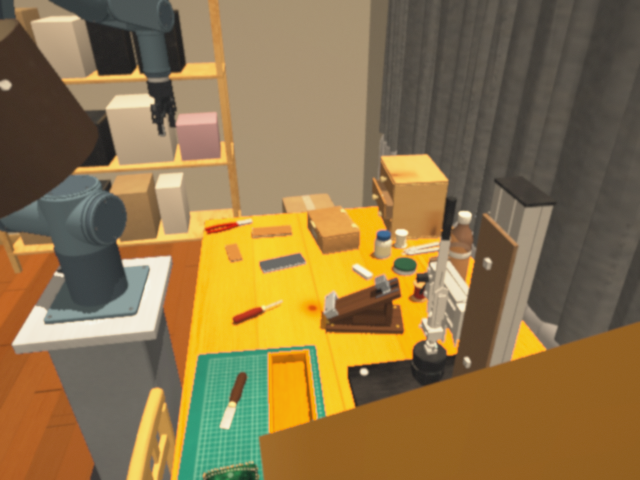

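```bash
python3 - <<'E'
from h import *
crop('top0.png','c1.png',190,230,320,350,6)
crop('top0.png','c2.png',350,165,430,255,7)
C=cam('top')
for p in [(232,280),(268,320),(294,272)]: print(p,onz(C,p,0.012).round(4))
print(onz(C,[(392,195),(383,238),(386,210)],0.06).round(4))
E
```

```text
(232, 280) [[0.4413 0.2391 0.012 ]]
(268, 320) [[0.3263 0.1376 0.012 ]]
(294, 272) [[0.4594 0.0627 0.012 ]]
[[ 0.6646 -0.2205  0.06  ]
 [ 0.5421 -0.1896  0.06  ]
 [ 0.6217 -0.2016  0.06  ]]
```

View pics/c1.png

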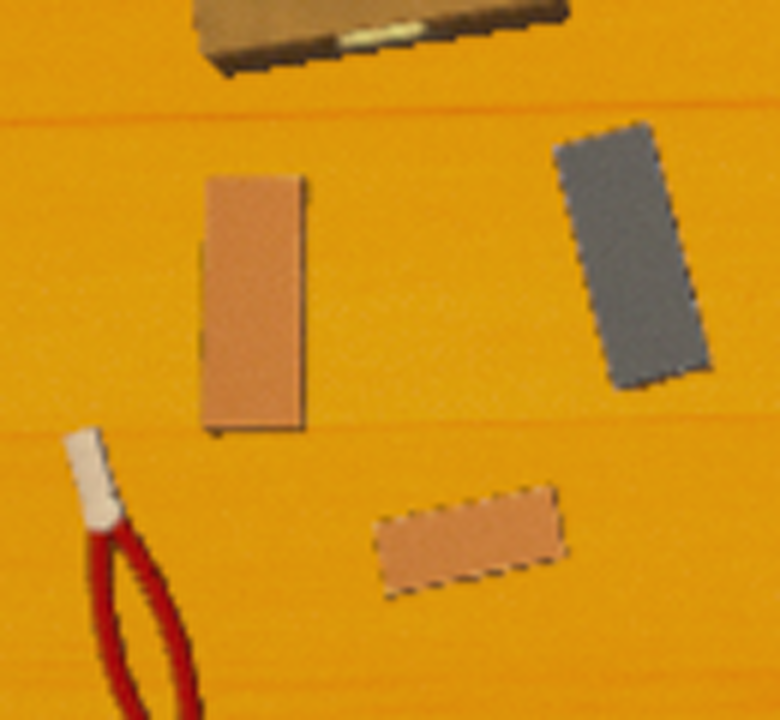

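View pics/c2.png

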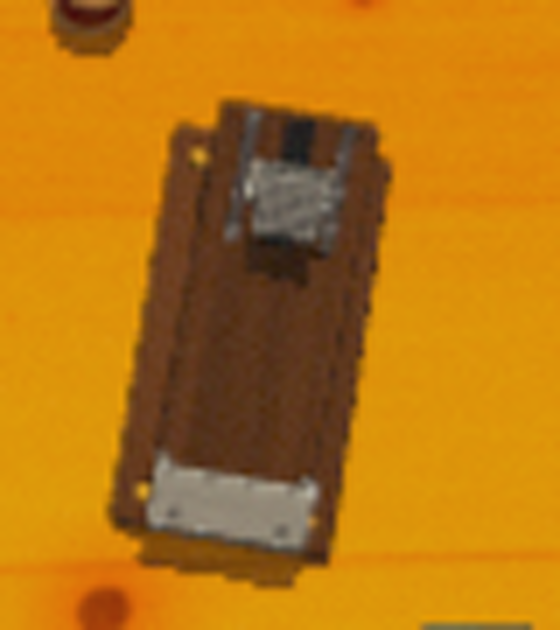

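Candidates for the strop: a tan slab at (232,280), about 120×48 mm by its pixels; a smaller tan slab at (268,320); and the grey plate at (294,272), which is the whetstone. The one at (232,280) is the strop, since it is leather-coloured and the larger of the two. The stand is at (386,212), with its lip at (383,238) and keeper at (391,192). Next I'll take close views with the wrist camera.

```bash
cat >> h.py <<'E'
def ori(yaw,pitch=0,flip=False):
    # tool down; tool x = heading(yaw); pitch>0: object's +x end raised
    R=Ro.from_euler('z',yaw)*Ro.from_euler('y',-pitch)*Ro.from_matrix(np.array([[1,0,0],[0,0,-1.],[0,1,0]]).T.T)
    M=np.array([[1,0,0],[0,0,1],[0,-1,0]],float)  # columns: x=X, y=-Z, z=Y
    R=Ro.from_euler('z',yaw)*Ro.from_euler('y',-pitch)*Ro.from_matrix(M)
    if flip: R=R*Ro.from_euler('y',np.pi)
    return R.as_quat()
E
python3 - <<'E'
from h import *
M=Ro.from_quat(ori(0)).as_matrix();print(M.round(2).tolist())
print(Ro.from_quat(monitor.read_state()['eef_rot']).as_matrix().round(2).tolist())
for f in(0,1):
  for p,y,pi in [((.42,.239,.2),0,0),((.44,.239,.003),0,0),((.6,-.2,.2),-.2,0),((.6,-.2,.1),-.2,.75),((.64,-.2,.15),-.2,.45)]:
    q=r.ik(p,ori(y,pi,f)); print(f,p,None if q is None else q.round(2))
E
```

```text
[[1.0, 0.0, 0.0], [0.0, 0.0, 1.0], [0.0, -1.0, 0.0]]
[[0.97, -0.0, 0.25], [-0.25, -0.0, 0.97], [-0.0, -1.0, -0.0]]
0 (0.42, 0.239, 0.2) [ 0.29  0.16  1.74 -0.    1.24 -1.28]
0 (0.44, 0.239, 0.003) [ 0.27  0.45  1.91 -0.    0.78 -1.3 ]
0 (0.6, -0.2, 0.2) [-0.5   0.43  1.37 -0.    1.34 -1.87]
0 (0.6, -0.2, 0.1) [-0.68  0.31  2.17  1.64  0.32  2.7 ]
0 (0.64, -0.2, 0.15) [-0.55  0.31  1.77  0.25  0.65 -2.09]
1 (0.42, 0.239, 0.2) [ 0.29  0.16  1.74 -0.    1.24  1.86]
1 (0.44, 0.239, 0.003) [ 0.27  0.45  1.91 -0.    0.78  1.85]
1 (0.6, -0.2, 0.2) [-0.5   0.43  1.37 -0.    1.34  1.27]
1 (0.6, -0.2, 0.1) [-0.68  0.31  2.17  1.64  0.32 -0.44]
1 (0.64, -0.2, 0.15) [-0.55  0.31  1.77  0.25  0.65  1.05]
```

```bash
python3 - <<'E'
from h import *
import pickle
S={}
r.goto((.42,.2391,.2),ori(0)); _,S['w1']=snap('wrist','w1.png')
r.goto((.58,-.13,.22),ori(-.2)); _,S['w2']=snap('wrist','w2.png')
r.line_to((.58,-.27,.22),max_speed=.15); _,S['w3']=snap('wrist','w3.png')
pickle.dump(S,open('S.pkl','wb')); print(S['w3']['time'])
E
```

```text
4.2917
```

View pics/w1.png

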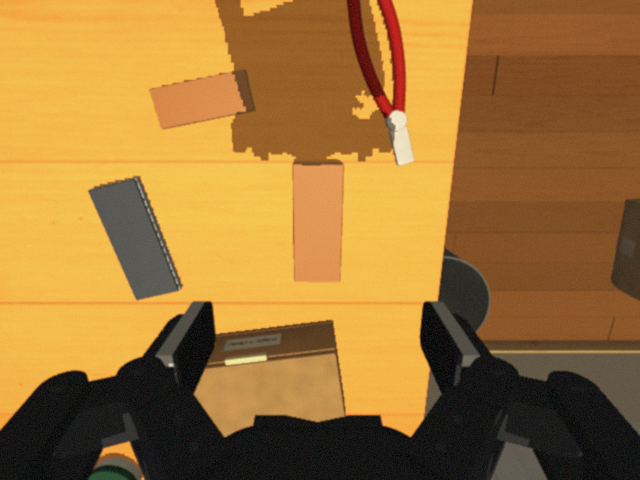

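View pics/w2.png

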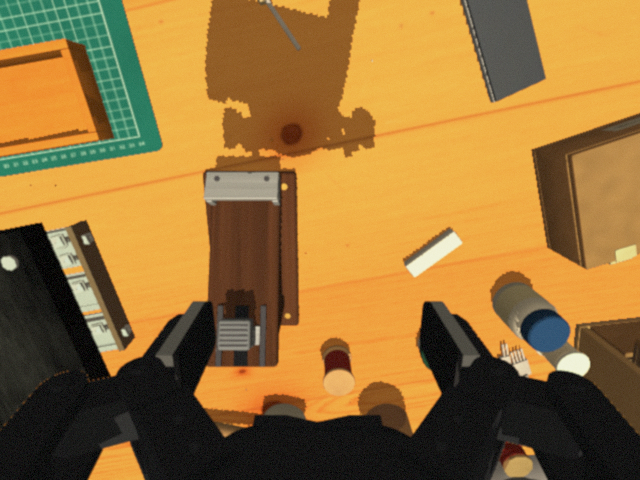

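View pics/w3.png

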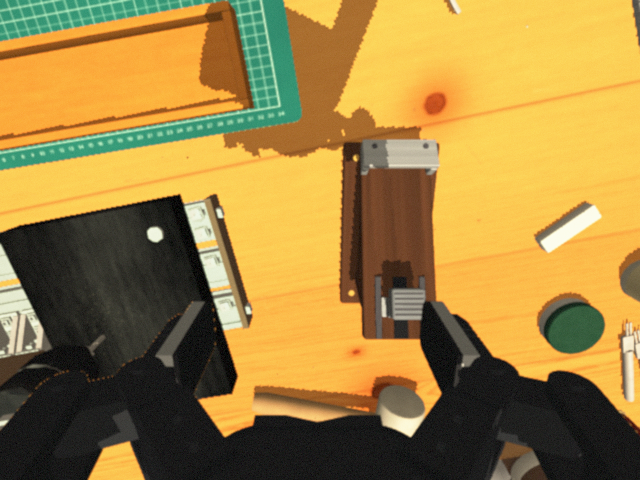

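```bash
python3 - <<'E'
from h import *
crop('w1.png','d1.png',270,150,370,300,4)
crop('w2.png','d2.png',195,160,305,260,5)
crop('w2.png','d2b.png',195,280,305,375,6)
crop('w3.png','d3.png',335,130,450,200,6)
crop('w3.png','d3b.png',335,260,450,350,6)
a=[cv2.imread(f'pics/{n}.png') for n in('d2b','d3b')]
E
```

```text
(no output)
```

View pics/d1.png

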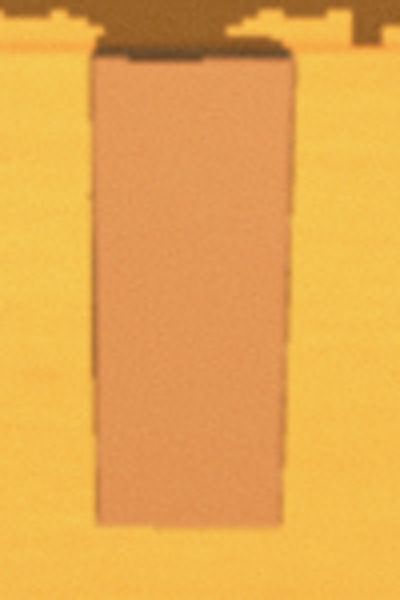

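View pics/d2.png

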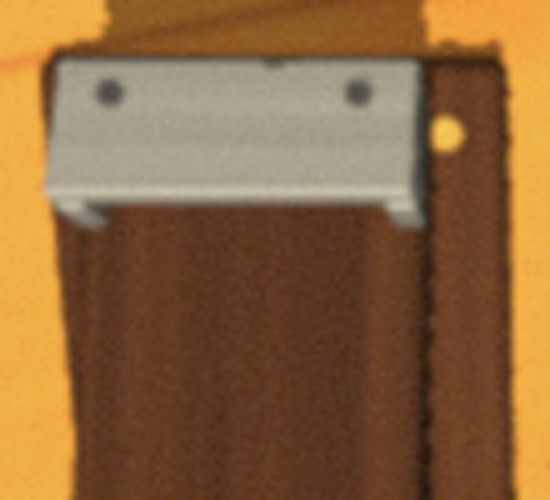

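View pics/d2b.png

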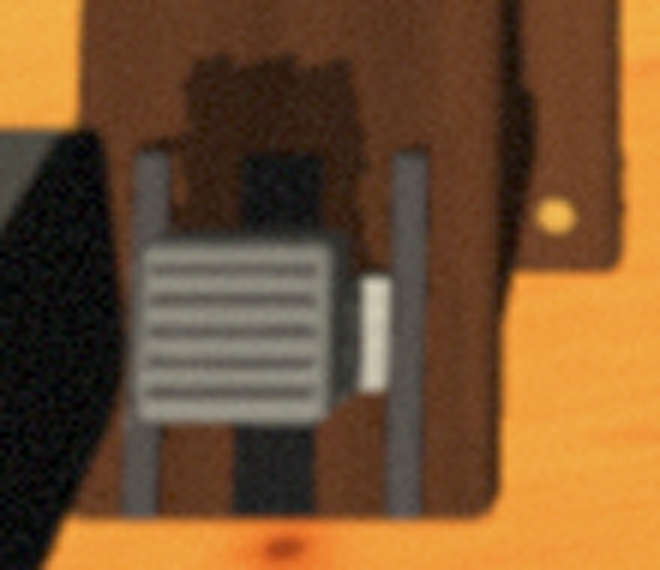

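View pics/d3.png

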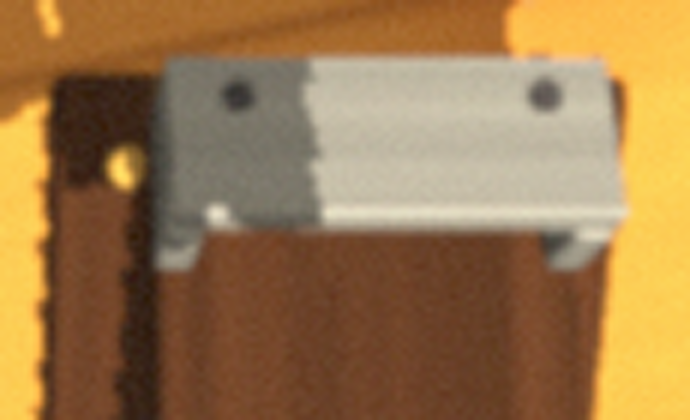

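View pics/d3b.png

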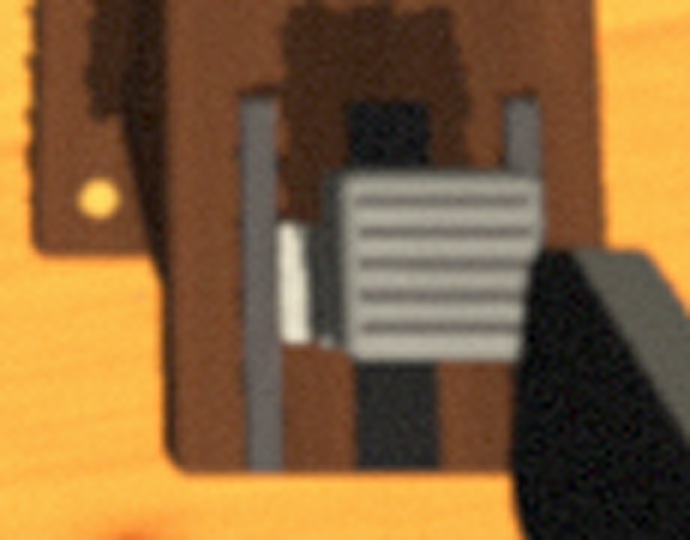

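```bash
cat > fit.py <<'E'
from h import *
import pickle
from scipy.optimize import least_squares
S=pickle.load(open('S.pkl','rb'))
C2,C3=cam('wrist',S['w2']),cam('wrist',S['w3'])
a=np.radians(26)
def bedR(yaw): return (Ro.from_euler('z',yaw)*Ro.from_euler('y',-a)).as_matrix()
def obs(p):
    o=p[:3];R=bedR(p[3]);k,w,xr,yr,zr=p[4:]
    b=lambda *X:o+R@np.array(X)
    kx=.137-k
    L=[]
    for C,d in((C2,[((-1,-1),(219.2,320)),((-1,1),(250,320)),((1,1),(250,350)),((1,-1),(218,350))]),
               (C3,[((-1,-1),(392.5,288.7)),((-1,1),(425,289.5)),((1,-1),(393.3,320))])):
        for (i,j),px in d: L.append((C,b(kx+i*.012,j*.013,.030),px,(1,1)))
    L+=[(C2,b(.158,.032,0),(278.2,366.3),(1,1)),(C3,b(.158,-.032,0),(362.8,338.7),(1,1)),
        (C2,b(.1,.032,0),(279,0),(1,0)),(C2,b(.1,-.032,0),(208.7,0),(1,0)),
        (C3,b(.1,-.032,0),(362.5,0),(1,0)),(C3,b(.1,.032,0),(435,0),(1,0)),
        (C2,b(.014,-w,.0176),(204.4,200.2),(1,1)),(C2,b(.014,w,.0176),(278.2,200.6),(1,1)),
        (C3,b(.014,-w,.0176),(362.3,168.5),(1,1)),(C3,b(.014,w,.0176),(439.5,168.5),(1,1)),
        (C2,b(xr,-yr,zr),(220.3,305),(1,1)),(C2,b(xr,yr,zr),(263.3,305),(1,1)),
        (C3,b(xr,-yr,zr),(378,275.8),(1,1)),(C3,b(xr,yr,zr),(422,275.8),(1,1))]
    return L
def res(p): return np.concatenate([(proj(C,X)[0]-np.array(px))*np.array(m) for C,X,px,m in obs(p)])
if __name__=='__main__':
    s=least_squares(res,[.54,-.19,.03,-.2,.013,.033,.118,.018,.003],loss='soft_l1')
    print(s.x.round(4)); print(res(s.x).reshape(-1,2).round(1).tolist())
    np.save('bed.npy',s.x)
    C1=cam('wrist',S['w1'])
    P=onz(C1,[(270+92/4,150+58/4),(270+293/4,150+57/4),(270+282/4,150+524/4),(270+96.5/4,150+524/4)],.012)
    print(P.round(4),np.linalg.norm(P-np.roll(P,1,0),axis=1).round(4),P.mean(0).round(4))
    Ct=cam('top'); print(proj(Ct,P).round(1).tolist())
    for X in [(.158,.032,0),(.158,-.032,0),(.014,.033,.023)]:
        print(proj(Ct,s.x[:3]+bedR(s.x[3])@np.array(X)).round(1))
    print(S['w1']['ee_pos'],S['w2']['ee_pos'])
E
python3 fit.py
```

```text
[ 0.5522 -0.1908  0.0327 -0.1996  0.0094  0.0328  0.1051  0.0189  0.004 ]
[[-0.3, -0.1], [1.1, -0.1], [0.3, 0.7], [-0.3, 0.7], [-0.8, -0.1], [-0.1, -0.9], [-0.7, -0.1], [-0.4, -0.1], [0.7, -0.1], [-0.1, 0.0], [-1.3, 0.0], [-0.2, 0.0], [0.7, 0.0], [0.2, 0.3], [1.0, -0.1], [-0.1, -0.0], [-0.7, -0.0], [0.3, -0.1], [0.2, -0.1], [0.2, 0.1], [0.3, 0.1]]
[[0.3813 0.2173 0.012 ]
 [0.3811 0.2634 0.012 ]
 [0.4987 0.2632 0.012 ]
 [0.4987 0.216  0.012 ]] [0.1174 0.0461 0.1176 0.0472] [0.4399 0.24   0.012 ]
[[239.6, 301.0], [223.3, 301.6], [223.6, 260.2], [240.2, 259.8]]
[[381.2 179.8]]
[[404.1 183.7]]
[[371.7 231.6]]
[0.41975073 0.23971106 0.20009668] [ 0.57990235 -0.12858482  0.21998304]
```

Fit residuals are about 1 px, and the top camera agrees within 1–2 px. The strop is at (0.440, 0.240) with yaw about 0, and the keeper is about 9 mm forward. Next: close the fingers, touch the bed to check its height, then push the keeper back.

```bash
cat >> h.py <<'E'
import os
p_=np.load('bed.npy') if os.path.exists('bed.npy') else None
if p_ is not None:
    O=p_[:3]; YAW=p_[3]; BR=(Ro.from_euler('z',YAW)*Ro.from_euler('y',-np.radians(26))).as_matrix()
    def b2w(*X): return O+BR@np.array(X)
    def w2b(X): return BR.T@(np.array(X)-O)
    def here(): 
        s=monitor.read_state(); return w2b(s['ee_pos']).round(4), s['wrist_force'].round(2), round(s['time'],2), round(s['grip_width'],4)
E
python3 - <<'E'
from h import *
q=ori(YAW,np.radians(26))
grab(30)
r.goto(b2w(.075,0,.06),q); print(here())
r.line_to(b2w(.075,0,.012),max_speed=.12); print(here())
print(r.line_to(b2w(.075,0,-.010),max_speed=.025,stop_force=4)); print(here())
r.line_to(b2w(.085,0,.021),max_speed=.1); print(here())
snap('wrist','k0.png')
print(r.line_to(b2w(.1185,0,.021),max_speed=.03,stop_force=9)); print(here())
r.line_to(b2w(.100,0,.04),max_speed=.1)
snap('wrist','k1.png'); print(here())
E
```

```text
(array([ 0.0766, -0.0006,  0.0605]), array([ 0.42, -0.25,  0.75]), 5.93, 0.0001)
(array([ 0.0754, -0.0002,  0.0118]), array([0.05, 0.25, 0.86]), 6.48, -0.0003)
True
(array([ 0.0753, -0.0001,  0.0015]), array([-3.28,  0.43,  6.48]), 7.03, 0.0001)
(array([ 0.0855, -0.0001,  0.0212]), array([-0.23, -0.01, -0.13]), 7.4, 0.0005)
True
(array([0.1134, 0.0004, 0.0204]), array([ 0.42, -0.23, -1.5 ]), 8.39, -0.0001)
(array([ 0.1005, -0.0002,  0.0401]), array([ 0.35, -0.77, -0.54]), 8.82, -0.0)
```

View pics/k1.png

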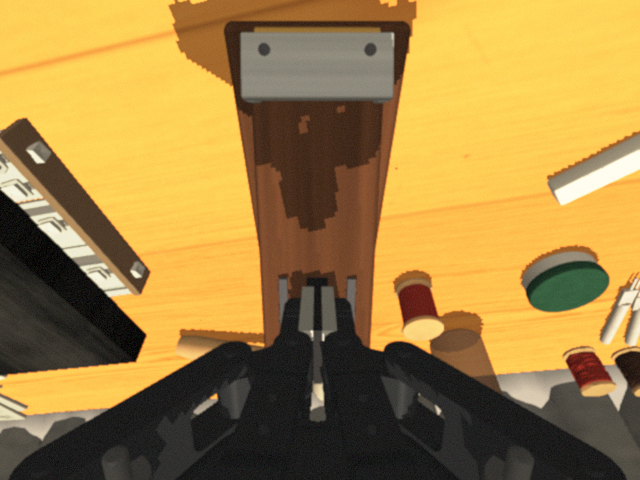

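```bash
python3 - <<'E'
from h import *
p=p_.copy(); p[:3]+=BR[:,2]*0.0013; np.save('bed.npy',p)
r.line_to(b2w(.1005,0,.0225),max_speed=.1); print(here())
print(r.line_to(b2w(.121,0,.0225),max_speed=.035,stop_force=14)); print(here())
r.pause(.1);print(here())
r.line_to(b2w(.1,0,.05),max_speed=.12)
r.goto(b2w(.045,0,.10),ori(YAW,np.radians(26)));snap('wrist','k2.png'); print(here())
crop('k2.png','k2c.png',220,180,420,330,4)
E
```

```text
(array([0.0997, 0.0003, 0.0216]), array([-0.02, -0.2 ,  0.6 ]), 9.15, -0.0004)
True
(array([0.1135, 0.0006, 0.0221]), array([0.43, 0.24, 0.6 ]), 9.62, -0.0001)
(array([0.1132, 0.0006, 0.0218]), array([ 0.38, -0.89,  0.35]), 9.72, -0.0002)
(array([ 0.0458, -0.0005,  0.1   ]), array([-0.26, -0.31,  0.49]), 10.58, 0.0002)
```

View pics/k2.png

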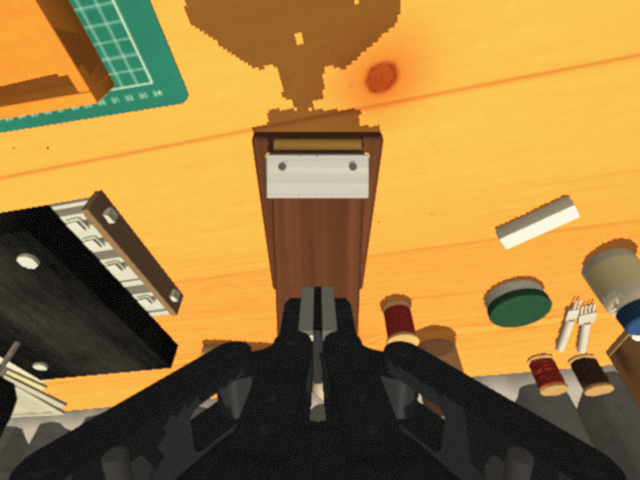

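```bash
python3 - <<'E'
from h import *
q=ori(0,-np.radians(12))
r.line_to(b2w(.03,0,.16),max_speed=.2)
ungrasp()
r.goto((.445,.240,.10),q); s=monitor.read_state(); print(s['ee_pos'].round(4))
r.line_to((.445,.240,.0028),max_speed=.12); s=monitor.read_state(); print(s['ee_pos'].round(4),s['wrist_force'].round(2))
grab(45); s=monitor.read_state(); print(s['grip_width'],s['ee_pos'].round(4),s['wrist_force'].round(2))
r.line_to((.445,.240,.10),max_speed=.15); snap('wrist','g.png'); s=monitor.read_state(); print(s['time'],s['grip_width'],s['wrist_force'].round(2))
E
```

```text
[0.4456 0.2392 0.1003]
[0.4456 0.24   0.0034] [ 0.06 -0.05  0.75]
0.046337869411651335 [0.4456 0.2402 0.0037] [-0.21 -0.3   5.32]
15.6833 0.0463896515752406 [-0.44 -0.24 -1.76]
```

View pics/g.png

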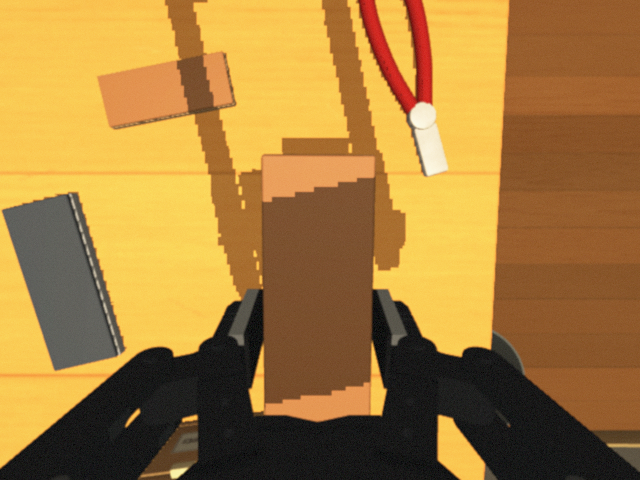

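```bash
python3 - <<'E'
from h import *
s=monitor.read_state();C=cam('wrist',s)
z=s['ee_pos'][2]-.0034+.012
print(s['ee_pos'])
print(onz(C,[(262,155),(375,155),(370,413),(264,413)],z).round(4))
# IK sweep along the insertion
for th in (26,30,36,43):
  for xe in (.045,.004):
    a=np.radians(th-26); u=np.array([np.cos(a),0,np.sin(a)]);n=np.array([-np.sin(a),0,np.cos(a)])
    P=np.array([xe,0,.002])+.065*u+.003*n
    q=r.ik(b2w(*P),ori(YAW,np.radians(th-12))); print(th,xe,b2w(*P).round(3),None if q is None else q.round(2))
E
```

```text
[0.44413613 0.23977554 0.09891388]
[[0.3796 0.217  0.1075]
 [0.3796 0.2631 0.1075]
 [0.491  0.2627 0.1075]
 [0.491  0.2161 0.1075]]
26 0.045 [ 0.646 -0.21   0.087] [-0.52  0.48  1.62  0.1   0.82 -1.95]
26 0.004 [ 0.61  -0.203  0.069] [-0.54  0.45  1.73  0.12  0.74 -1.99]
30 0.045 [ 0.644 -0.209  0.091] [-0.53  0.44  1.69  0.15  0.72 -2.  ]
30 0.004 [ 0.608 -0.202  0.073] [-0.56  0.41  1.8   0.18  0.65 -2.05]
36 0.045 [ 0.64  -0.209  0.096] [-0.56  0.4   1.79  0.26  0.58 -2.12]
36 0.004 [ 0.604 -0.201  0.078] [-0.58  0.37  1.9   0.32  0.51 -2.2 ]
43 0.045 [ 0.635 -0.208  0.102] [-0.59  0.35  1.91  0.5   0.42 -2.37]
43 0.004 [ 0.599 -0.2    0.084] [-0.62  0.33  2.01  0.63  0.37 -2.54]
```

```bash
cat >> h.py <<'E'
def sp(xe,ze,th,y=0.,L=.0645,H=.0035):
    a=np.radians(th);u=np.array([np.cos(a),0,np.sin(a)]);n=np.array([-np.sin(a),0,np.cos(a)])
    return b2w(*(np.array([xe,y,ze])+L*u+H*n)), ori(YAW,np.radians(th+14))
def low(th):  # estimated E from state
    b=here(); a=np.radians(th);u=np.array([np.cos(a),0,np.sin(a)]);n=np.array([-np.sin(a),0,np.cos(a)])
    return (b[0]-.0645*u-.0035*n).round(4),b[1:]
E
python3 - <<'E'
from h import *
r.line_to((.445,.240,.2),max_speed=.25)
r.goto(*sp(.04,.08,17)); print(low(17))
r.line_to(sp(.03,.012,17)[0],max_speed=.1); print(low(17))
snap('wrist','i0.png');snap('side','i0s.png')
crop('i0s.png','i0sc.png',300,240,440,350,5)
E
```

```text
(array([0.0397, 0.001 , 0.0798]), (array([ 0.67,  0.22, -0.41]), 17.92, 0.0464))
(array([0.0304, 0.    , 0.0122]), (array([-0.04, -1.02, -0.67]), 18.75, 0.046))
```

View pics/i0.png

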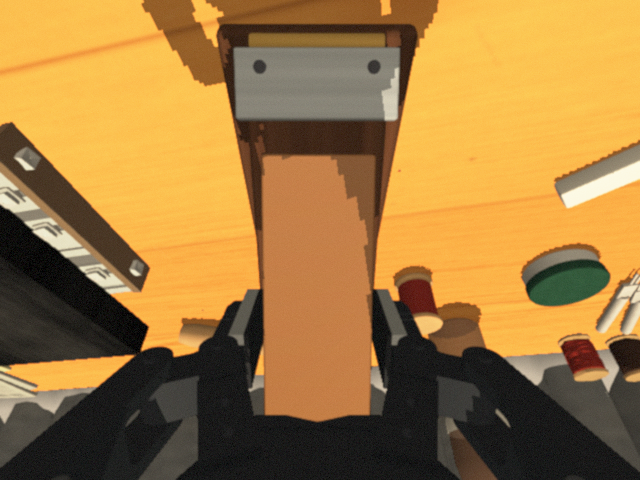

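View pics/i0sc.png

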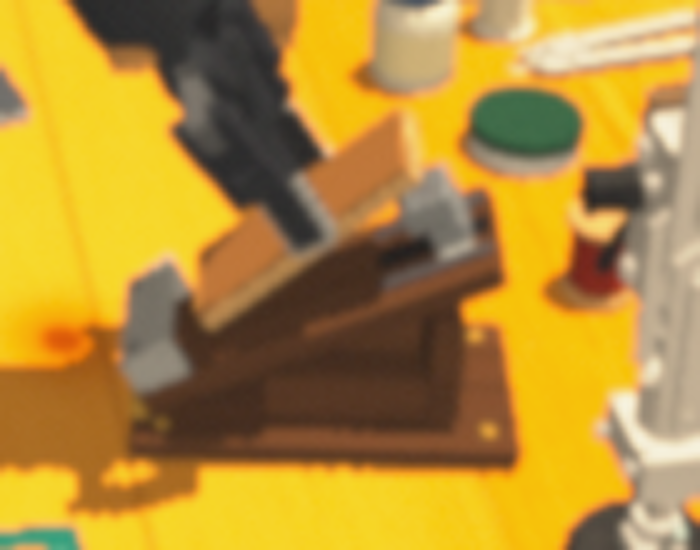

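```bash
python3 - <<'E'
from h import *
print(r.line_to(sp(.027,-.006,17,-.0005)[0],max_speed=.025,stop_force=3)); print(low(17))
r.pause(.05); print(low(17))
E
```

```text
True
(array([ 0.0282, -0.0003,  0.0005]), (array([-3.84,  0.79,  5.85]), 19.38, 0.0464))
(array([ 0.0282, -0.0004,  0.0005]), (array([-2.63,  1.6 ,  6.62]), 19.43, 0.0462))
```

```bash
python3 - <<'E'
from h import *
r.line_to(sp(.027,.0012,17,-.0005)[0],max_speed=.02); print(low(17))
print(r.line_to(sp(-.003,.0012,17,-.0005)[0],max_speed=.025,stop_force=4)); print(low(17))
snap('wrist','i1.png');snap('side','i1s.png')
crop('i1s.png','i1sc.png',300,240,440,350,5)
E
```

```text
(array([ 0.0265, -0.0004,  0.0009]), (array([ 0.89, -0.09, -0.89]), 19.68, 0.0466))
True
(array([ 0.0045, -0.0006,  0.0013]), (array([ 2.69, -0.68,  1.33]), 20.54, 0.0465))
```

View pics/i1.png

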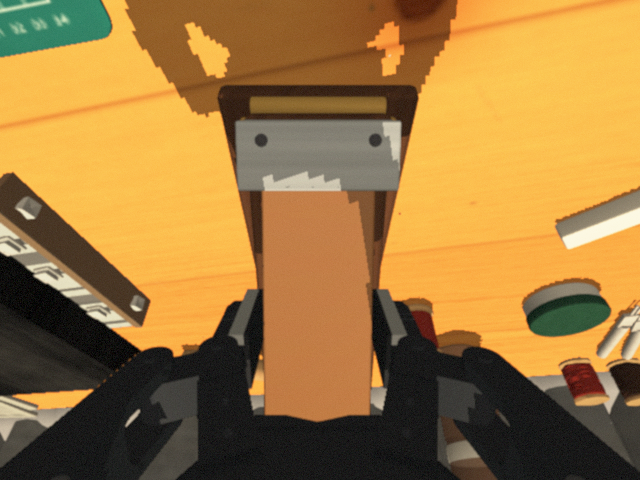

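View pics/i1sc.png

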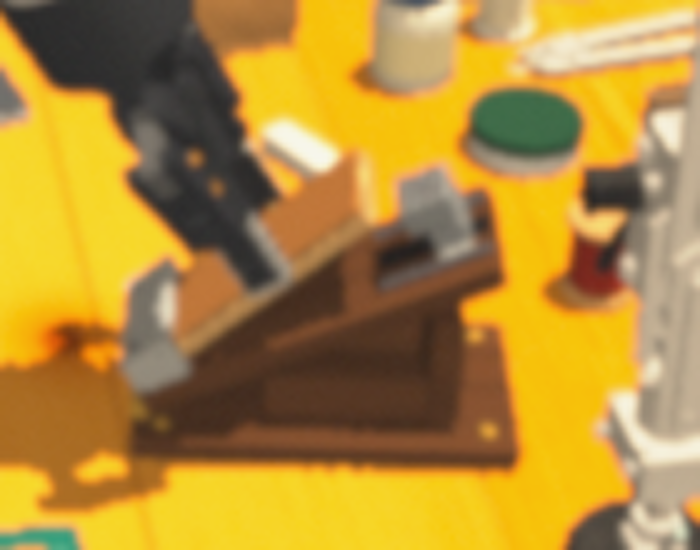

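```bash
python3 - <<'E'
from h import *
for th in (14.5,12,9.5,7,4.5,2.5):
    p,q=sp(.012*np.sin(np.radians(th))+.0011,.0010,th,-.0005)
    st=r.line_to(p,max_speed=.04,rot=q,stop_force=9); print(th,st,low(th))
    if st: break
snap('wrist','i2.png');snap('side','i2s.png')
crop('i2s.png','i2sc.png',300,240,440,350,5)
E
```

```text
14.5 False (array([ 0.004 , -0.0003,  0.0008]), (array([ 3.43, -1.5 ,  0.7 ]), 20.91, 0.0464))
12 False (array([ 0.0036, -0.0003,  0.0008]), (array([ 2.68, -0.74,  0.17]), 21.16, 0.0464))
9.5 False (array([ 0.0032, -0.0003,  0.0008]), (array([ 2.34, -2.25,  0.88]), 21.41, 0.0464))
7 False (array([ 0.0026, -0.0003,  0.0009]), (array([ 3.34, -1.94,  2.09]), 21.66, 0.0463))
4.5 False (array([ 0.0021, -0.0003,  0.0009]), (array([ 3.7 , -2.49,  1.85]), 21.91, 0.0464))
2.5 False (array([ 0.0017, -0.0004,  0.0009]), (array([ 3.92, -1.84,  1.53]), 22.16, 0.0465))
```

View pics/i2sc.png

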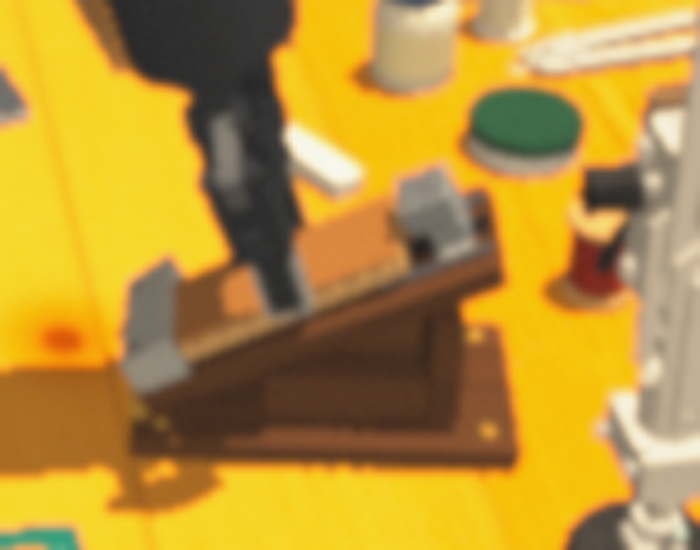

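View pics/i2.png

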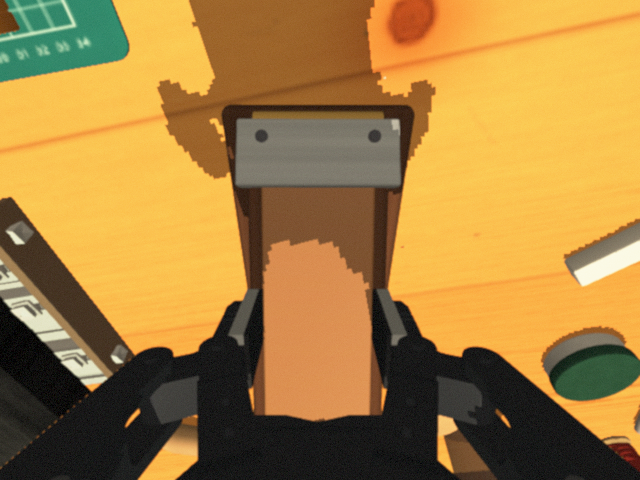

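```bash
python3 - <<'E'
from h import *
p,q=sp(.0012,.0006,0,-.0004)
print(r.line_to(p,max_speed=.02,rot=q,stop_force=6),low(0))
p,q=sp(.001,-.003,0,-.0004)
print(r.line_to(p,max_speed=.015,rot=q,stop_force=4),low(0))
ungrasp(); print(low(0))
b=here()[0]
r.line_to(b2w(b[0],b[1],b[2]+.07),max_speed=.12)
snap('wrist','j.png');snap('side','js.png')
crop('js.png','jsc.png',300,240,440,350,5);print(here())
E
```

```text
False (array([ 0.0013, -0.0003,  0.0006]), (array([ 3.84, -2.69,  2.12]), 22.57, 0.0464))
True (array([ 0.0013, -0.0004,  0.0003]), (array([-1.89,  0.13,  5.03]), 22.77, 0.0461))
(array([ 0.003 , -0.001 , -0.0002]), (array([-0.62,  1.01, -0.04]), 23.25, 0.0854))
(array([ 0.0668, -0.0008,  0.0726]), array([0.27, 0.32, 0.03]), 24.08, 0.085)
```

View pics/jsc.png

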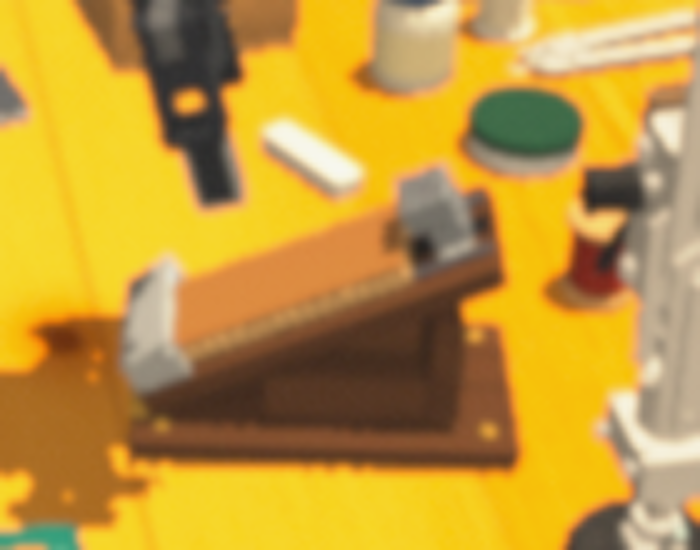

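View pics/j.png

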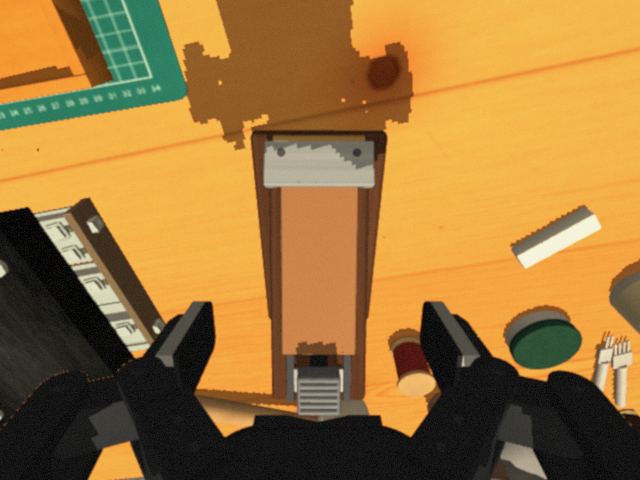

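```bash
python3 - <<'E'
from h import *
q=ori(YAW,np.radians(26))
r.line_to(b2w(.075,0,.10),max_speed=.15,rot=q)
grab(30)
r.line_to(b2w(.167,0,.075),max_speed=.15); 
r.line_to(b2w(.167,0,.021),max_speed=.1); print(here())
print(r.line_to(b2w(.141,0,.021),max_speed=.025,stop_force=12)); print(here())
r.pause(.1); print(here())
E
```

```text
(array([ 0.167 , -0.    ,  0.0209]), array([0.06, 0.56, 0.75]), 26.68, 0.0004)
True
(array([ 0.147 , -0.0003,  0.0216]), array([ 1.96, -0.34,  1.39]), 27.55, -0.0001)
(array([ 0.147 , -0.0003,  0.0216]), array([ 1.4 , -0.35,  1.34]), 27.65, 0.0002)
```

```bash
python3 - <<'E'
from h import *
print(r.line_to(b2w(.152,0,.021),max_speed=.05)); print(here())
print(r.line_to(b2w(.137,0,.021),max_speed=.03,stop_force=20)); print(here())
r.line_to(b2w(.168,0,.0215),max_speed=.1)
r.line_to(b2w(.168,0,.08),max_speed=.15)
r.line_to(b2w(.06,0,.12),max_speed=.2)
snap('wrist','f.png');snap('side','fs.png');snap('top','ft.png')
crop('fs.png','fsc.png',300,240,440,350,5);crop('f.png','fc.png',220,120,420,330,3.5);print(here())
E
```

```text
False
(array([1.517e-01, 1.000e-04, 2.070e-02]), array([-0.11, -0.22,  0.25]), 27.9, -0.0004)
True
(array([ 0.1471, -0.0007,  0.0217]), array([ 1.53, -0.17,  1.74]), 28.29, 0.0001)
(array([ 0.0613, -0.0003,  0.1197]), array([ 0.24, -0.16,  0.33]), 30.07, -0.0002)
```

View pics/fsc.png

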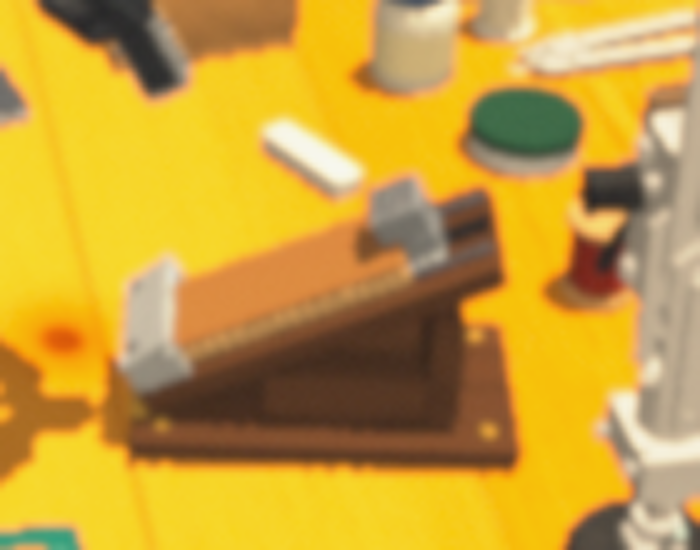

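View pics/f.png

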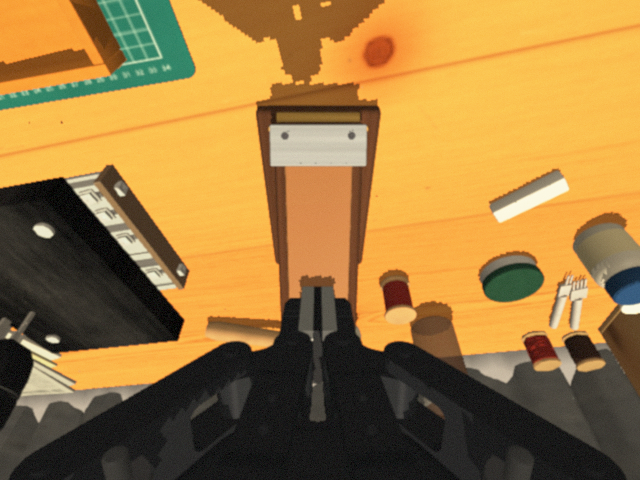

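View pics/ft.png

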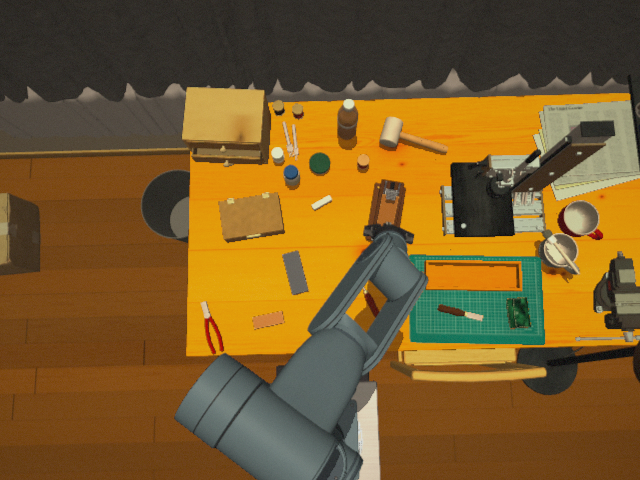

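```bash
python3 - <<'E'
from h import *
r.goto(b2w(.0,0,.19),ori(YAW,np.radians(26))); ungrasp()
_,s=snap('wrist','v.png')
crop('v.png','vc.png',230,180,400,380,3); C=cam('wrist',s)
for n,X in dict(keepTopDown=[(.137-.0125-.012,y,.03) for y in(-.013,.013)],keepTopUp=[(.137-.0125+.012,y,.03) for y in(-.013,.013)],bedend=[(.158,y,0) for y in(-.032,.032)],strop_lip=[(.0145,y,.012) for y in(-.024,.024)],strop_up=[(.11,y,.012) for y in(-.024,.024)]).items():
    print(n,((proj(C,[b2w(*x) for x in X])-[230,180])*3).round(0).tolist())
E
```

```text
keepTopDown [[223.0, 435.0], [303.0, 435.0]]
keepTopUp [[223.0, 498.0], [302.0, 498.0]]
bedend [[175.0, 498.0], [351.0, 498.0]]
strop_lip [[186.0, 129.0], [340.0, 129.0]]
strop_up [[192.0, 399.0], [333.0, 399.0]]
```

View pics/vc.png

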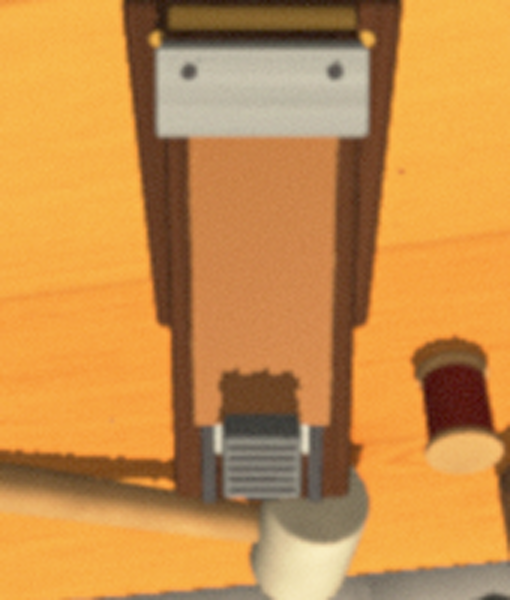

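The last view shows the strop's upper end at the row predicted for a fully home strop (about 425), and the keeper at the rows predicted for 0.0125 (434 and 498). The robot is clear of everything, so I'm handing in.

```bash
python3 - <<'E'
from h import *
print(here()); r.hand_in()
E
```

```text
(array([ 0.  , -0.  ,  0.19]), array([ 0.23, -0.08,  0.29]), 31.37, 0.0854)
the job is handed in; nothing more can be done
```

The strop is in the honing stand, leather up, with its lower end under the lip and the keeper bearing on its upper end. I handed the job in at 31.4 s with the gripper open and clear.

I pushed the keeper back to its hard stop. Then I slid the strop under the lip at 17° off the bed until it met the stop and swung it down in small steps. I released it only once it rested on the bed, then pushed the keeper down onto it.

- **Fully home:** a second keeper push stopped only at a 20 N force change, at the same place as the 12 N push, so neither the keeper nor the strop had more to give. In the last wrist view the strop's upper end is at the row expected for fully home, at about x = 120 mm, and it is centred on the bed.
- **Flat:** the side view showed it lying flat on the bed.
- **Keeper position:** the two contact positions gave about 12.4 mm and the picture about 12.5 mm, against the stated 13 mm or so. I put the 0.5 mm down to finger-width and calibration error.
- **Other things on the desk:** the abrasive plate and the other things I could see in the final top view looked unmoved. The skiving knife and edge beveler got no separate check, and the arm partly hid the red-handled tool near (370,300).

The fingertips saw about 5 N vertically while closing on the strop, probably a light brush against the desk.

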